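# Load and start the pack press

### The job

Take the pack with the blue card and lay it flat in the press's empty nest without dropping it, its long side along the nest's, then fold the press's cover down until it is fully shut. With the cover shut, throw the orange-handled clamp over its centre so that its arm lies over the cover, and only after that push the green rocker switch over to on. Leave the other packs and the wooden hand block alone.

Things in the scene. Friction and masses are not known exactly. Their poses are not given: they have to be found in the camera images.
- pack_blue_mid (a point): A blue-carded pack: bright blue card 100 x 70 x 4 mm, long side along its x axis, with a milky-white rigid plastic bubble 64 (x) x 40 (y) x 18 mm high centred on top (about 120 g in all). The point is the pack's centre, 11 mm above its underside; z up. It lies flat on the bench. This is the one to load; either way round will do.
- pack_red_mid (a point): A red-carded pack: red card 100 x 70 x 4 mm, long side along its x axis, with a milky-white rigid plastic bubble 64 (x) x 40 (y) x 18 mm high centred on top (about 120 g in all). The point is the pack's centre, 11 mm above its underside; z up. It lies flat on the bench. Leave it alone.
- pack_yellow_mid (a point): A yellow-carded pack: yellow card 100 x 70 x 4 mm, long side along its x axis, with a milky-white rigid plastic bubble 64 (x) x 40 (y) x 18 mm high centred on top (about 120 g in all). The point is the pack's centre, 11 mm above its underside; z up. It lies flat on the bench. Leave it alone.
- scraper_mid (a point): Wooden hand block 90 x 30 x 30 mm with a 12 mm high brass strip along its top; the point is 20 mm above its underside. Leave it alone.
- nest (a point): Centre of the floor (40 mm above the bench) of the nest on the grey press, which is fixed to the bench; place and yaw vary. Axes are the press's: x from its console (robot's side) to its back, y to its hinge side, z up. The nest is a recess 106 (x) x 76 (y) mm in a dark steel frame 6 mm high, 6 mm wide. Offsets 'from the nest' are in these axes, mm.
- press: The grey press; origin 40 mm below nest, same axes. Bed 180 (x) x 190 (y) x 40 mm high, console in front of it to x = -162, 60 high. From the nest: the hinge rail stands at y = 72 to 88, x = -65 to 65, 36 high; two black rests 12 mm square, 36 high, stand at (-55, -68) and (0, -68).
- cover_hinge (a point): On the hinge line of the cover, mid-length: (0, 78, 36) from the nest. The hinge line runs along the press's x. The axes of this point turn with the cover: its -y runs from the hinge to the free edge, +z is the cover's outer face's normal.
- cover_edge (a point): Middle of the cover's free edge, outer face: (0, -140, 8) mm in cover_hinge's axes. The cover is an aluminium plate 130 (along the hinge) x 140 x 8 mm, its underside through the hinge line. A red mushroom knob, 34 mm across, reaching 28 mm off the outer face, stands 42 mm to the console side (-x) of the middle, 105 mm from the hinge.
- cover (a joint): Cover angle, rad: 0 = fully shut (level, 36 mm above the nest's floor, 14 mm above a loaded pack's top), 1.57 = upright, stop at 2.1. It starts open past upright, leaning out to the hinge side. Its hinge is stiff: it stays where it is left, and needs about 0.1 to 0.5 N m to swing shut (some 5 N near the free edge).
- clamp_pivot (a point): Pivot of the clamp's handle, on a steel bracket (27 mm wide in x) on the side opposite the hinge: (45, -85, 60) from the nest. The handle turns about the press's x.
- clamp_tip (a point): Centre of the rounded end of the clamp's orange handle, 80 mm from the pivot; the handle is 18 mm thick. At the start it leans 35 degrees away from the cover (to -y); thrown, it leans 35 degrees over the cover (to +y) and the clamp's 40 mm steel hold-down arm lies level over the cover.
- clamp (a joint): Clamp handle angle, rad: 0 = open (as it starts), 0.61 = handle upright, 1.22 = thrown. Over-centre: a spring holds it at either end; pushed at the handle's end towards the cover (about 3 N) past upright, it snaps over by itself.
- rocker_pivot (a point): Middle of the green rocker switch, on top of its rocking axis (along the press's y): (-125, 0, 34) from the nest. It sits in a black bezel 62 (x) x 42 (y) mm on the console, whose top is 20 above the nest's floor; the bezel's top is 23 above it.
- rocker_pad (a point): Point on the top face of the rocker's near half (console end, -x, marked with a white bar), 16 mm from the rocking axis. The rocker is V-shaped, 48 (x) x 28 (y) mm: at off this near half slopes up 25 degrees towards -x and the far half is level; at on the near half is level and the far half is raised.
- rocker (a joint): Rocker angle, rad: 0 = off (as it starts), 0.44 = on. Over-centre with a snap at 0.22: press the near half down (about 4 N, 7 mm of travel at the pad) and it stays.
Mind the look-alikes: they are no part of the job. Of the things that look like the part that bears pack_blue_mid, the smaller one is meant.

How it is judged (in metres and radians):
On the way, in this order (a step that is already met when the one before it is completed fails the run):
1. the blue pack lies flat in the nest, let go (horizontal distance between pack_blue_mid and nest below 0.006 m and z of pack_blue_mid in the frame of nest between 0.006 and 0.014 m and angle between the x axis of pack_blue_mid and the x axis of nest, either way round below 0.09 rad and angle between pack_blue_mid's own z axis and vertical below 0.06 rad and contact force between the fingers and pack_blue below 0.1 N), for 0.2 s.
2. the cover is fully shut (value of joint cover below 0.06 rad), for 0.1 s.
3. the clamp is thrown over the cover (value of joint clamp above 1.1 rad), for 0.1 s.
4. the rocker is on (value of joint rocker above 0.37 rad), for 0.1 s.
At the end, for the whole second after the job is handed in: The blue pack lies at rest flat in the nest (centre within 6 mm sideways and 4 mm in height of its place, long side within 5 degrees of the nest's), the cover is shut (within 0.06 rad), the clamp is thrown (beyond 1.1 rad) and the rocker is on (beyond 0.37 rad) (all of step 1 and value of joint cover below 0.06 rad and value of joint clamp above 1.1 rad and value of joint rocker above 0.37 rad and linear speed of pack_blue below 0.02 m/s); the robot touches nothing.
It fails at once if another pack or the hand block is moved by more than 15 mm (distance of any of pack_red_mid, pack_yellow_mid, scraper_mid from where it was at the start of the episode above 0.015 m).
It fails at once if the blue pack is dropped (moves faster than 0.7 m/s while not held) (linear speed of pack_blue above 0.7 m/s and contact force between the fingers and pack_blue below 0.1 N).
It also fails if it takes over 64 s, if anything falls off the work surface, if the arm or the gripper's body presses on something with over 40 N, if the wrist force passes 120 N, or if a joint passes its speed limit or range.

### The arm

A 6-joint arm with a two-finger parallel gripper is mounted at the origin on the work surface. World frame = base frame: x ahead of the robot, y to its left, z up, the work surface at z = 0. Lengths are in mm, angles in rad, forces in N, time in s.
With the tool pointing down it reaches from about 350 to 775 mm from the base axis. Payload 7.3 kg.
Tool frame: the origin (TCP) lies at the very end of the fingers, on their centre line; the grasp point (between the pads) lies bot.grip_point_offset behind it (bot.grip_point_offset is the distance from the TCP to the grasp point, in mm); z points along the fingers, y is the line along which they close (so a half turn about z gives the same grasp; the last joint's range is limited). The gripper opens to 92 mm and grips with 3 to 60 N. Pads are 19 mm wide; open, the fingers measure 130 mm over their backs; the gripper's body (75 mm by 190 mm) begins 47 mm behind the grasp point.
Start: joints at [1.083, 0.342, 1.524, -0, 1.275, -0.146], TCP at [175.959, 494.658, 190.341] pointing down, gripper open.
Joint ranges: [-2.53, 2.53], [-0.77, 2.02], [0.04, 2.7], [-1, 4.14], [0.28, 2.66], [-3.11, 3.11]. Speed limits (rad/s): [2.57, 2.57, 3.14, 3.14, 3.14, 3.14].

### API

Orientations are given as [roll, pitch, yaw] about the fixed x, y, z axes, in that order (R = Rz(yaw) Ry(pitch) Rx(roll)).
In Python, from plant import bot gives the robot as it stands. The module is installed in compiled form; this text tells all that it offers.
- The arm moves only by the tool carry_out, never from a script. Its argument "plan" is a list of rows, each an object of numbers: "tx", "ty", "tz": the shift along the world's x, y, z in mm; "rx", "ry", "rz": the turn, a rotation vector about the world's x, y, z in rad. A call has 1 to 12 rows; each row shifts and turns the commanded pose from where the row before left it; what a row does not reach is not made up. A row lasts 1/10 s, in which the tool goes at most 50 mm and 8.59 degrees, less where a joint would pass 70% of its speed; a pose out of reach is approached as far as the arm can. A call with a gripper value outside its range is refused whole. "gripper" is the closure, from 0 (fully open) to 1 (shut), set as the call begins (left out, the last holds). The fingers move at their own pace and stop on an object; the grip force is fixed at half the most. Time passes only in rows, so rows that do not move let the fingers close. It gives the time, the measured TCP pose, the force, the opening and the grip force at its end, in the units of the state.
- bot.get_obs(): the state, without advancing time (a new reading comes with each control period).
- bot.capture(name): name is "scene" or "side" or "wrist"; returns the picture (400x640x3 uint8, red, green, blue); there is no depth.
- bot.camera_model(name): a dict with "camera_matrix" (3x3 intrinsics, pixels), "dist" ([k1, k2, p1, p2, k3] as OpenCV has them; the pictures are not rectified), "R" (3x3) and "t" (3): a world point X has camera coordinates R X + t. Camera axes: x right, y down, z forward; pixel columns grow to the right and rows downward; lengths in mm; the calibration is good to about 2 mm. A picture is of the moment at which its call begins: read the wrist's pose just before it. camera_model takes no time and is no camera call; for the wrist camera it gives the pose at the moment of the call.
- bot.close_job(): hands the job in; it is judged then, once.
The state is a dict: "time": time; "joint_positions": joint angles; "dq": joint speeds; "tau": joint torques, N m; "tool_pos": TCP position; "tcp_rot": TCP orientation; "contact_force": force on the tool from outside, world axes, zero at the start; "moment": the same for the moment, N m; "grip_width": finger opening in mm; "finger_force": force on a finger pad.
Only numpy, scipy, OpenCV 4.12 (cv2) and the standard library are available. Lean on these libraries where they do the work, as an engineer would, in place of code of your own. Each camera call takes 0.05 s, during which the arm holds its last target. There are 200 camera calls.

## Working session

There is one attempt and no reset: what is moved stays moved. The work goes in short steps, Python scripts to look and compute and a tool call to move; the robot and the scene stay as the last step left them, time stands still between calls to the robot, and variables do not carry over. Pictures are saved under pics/ and viewed, at most 10 in all, crops included, and the job is handed in when it is done.

Besides the shell and the picture viewer there is one more tool, called after "Request:" in YAML: its name, and indented under it one key for each argument. carry_out: Moves the arm, as the interface text tells. Its arguments: {"type":"object","properties":{"plan":{"type":"array"},"gripper":{"type":"number"}},"required":["plan"]}

```bash
mkdir -p pics; cat > h.py <<'E'
import numpy as np, cv2
from plant import bot
def snap(n,f=None):
    m=bot.camera_model(n); im=np.asarray(bot.capture(n))
    if f: cv2.imwrite('pics/'+f,im[:,:,::-1])
    return im,m
def ray(m,px):
    K=np.array(m['camera_matrix'],float);d=np.array(m['dist'],float)
    p=cv2.undistortPoints(np.array(px,float).reshape(-1,1,2),K,d).reshape(-1,2)
    R=np.array(m['R']);t=np.array(m['t']).ravel()
    return -R.T@t, np.c_[p,np.ones(len(p))]@R
def onz(m,px,z):
    c,d=ray(m,px); return c+d*((z-c[2])/d[:,2])[:,None]
def proj(m,X):
    return cv2.projectPoints(np.array(X,float).reshape(-1,1,3),cv2.Rodrigues(np.array(m['R'],float))[0],np.array(m['t'],float),np.array(m['camera_matrix'],float),np.array(m['dist'],float))[0].reshape(-1,2)
E
python3 - <<'E'
from h import *
a,m=snap('scene','s1.png');b,n=snap('side','d1.png')
w,k=snap('wrist','w1.png')
for q in (m,n,k): print(-np.array(q['R']).T@np.array(q['t']).ravel(), np.array(q['R'])[2])
o=bot.get_obs();print(o['time'],o['tool_pos'],o['tcp_rot'],bot.grip_point_offset,o['grip_width'])
E
```

```text
[1140.25828055 -711.22763555  746.60898022] [-0.55999206  0.58032222 -0.59129942]
[  72.89555197 -729.04741047  856.99043278] [ 0.40148303  0.60961269 -0.68350841]
[115.15191378 516.19709492 384.70113952] [ 0.229204   -0.08294587 -0.96983788]
0.15 [175.77023994 494.31282373 189.78717492] [-3.14037878e+00 -1.68493255e-04  2.79984126e+00] 18.8 91.47502611711975
```

View pics/s1.png

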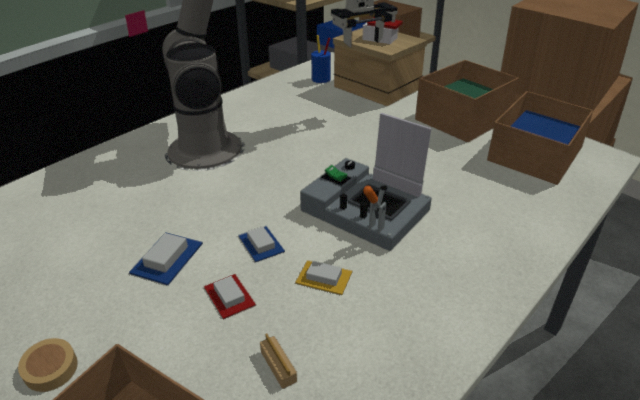

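View pics/d1.png

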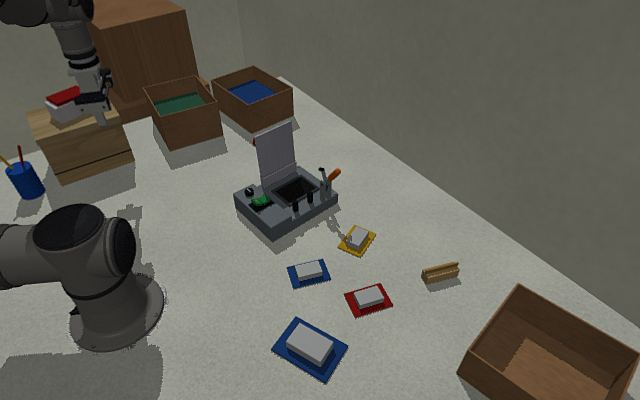

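The scene view shows the small blue pack at about (262,243) and the big one at (166,257). The press is at about (368,200), with its green rocker at (337,173) and orange handle at (370,192). In the side view the small pack is at (309,273) and the press at (287,195).

```bash
cat >> h.py <<'E'
def blobs(im,lo,hi,amin=30):
    hsv=cv2.cvtColor(im,cv2.COLOR_RGB2HSV); M=cv2.inRange(hsv,np.array(lo),np.array(hi))
    M=cv2.morphologyEx(M,cv2.MORPH_CLOSE,np.ones((3,3)))
    c,_=cv2.findContours(M,cv2.RETR_EXTERNAL,cv2.CHAIN_APPROX_NONE)
    return [x for x in sorted(c,key=cv2.contourArea,reverse=True) if cv2.contourArea(x)>amin]
def rect_on(m,c,z):
    P=onz(m,cv2.convexHull(c).reshape(-1,2),z)[:,:2].astype(np.float32)
    return cv2.minAreaRect(P)
E
python3 - <<'E'
from h import *
out=[]
for n,f,box in (('scene','s1.png',(290,105,150,145)),('side','d1.png',(225,115,125,130))):
    im=cv2.imread('pics/'+f)[:,:,::-1].copy(); m=bot.camera_model(n)
    for c in blobs(im,(105,120,60),(125,255,255),100)[:6]:
        r=rect_on(m,c,4); print(n,'blue',cv2.boundingRect(c),np.round(r[0],1),np.round(r[1],1),round(r[2],1))
    for c in blobs(im,(50,120,40),(80,255,255),20)[:3]: print('green',cv2.boundingRect(c),onz(m,c.reshape(-1,2).mean(0),74).round(1))
    for c in blobs(im,(5,180,120),(15,255,255),20)[:3]: print('orange',cv2.boundingRect(c),c.reshape(-1,2).mean(0))
    x,y,w,h=box; out.append(cv2.resize(im[y:y+h,x:x+w],(400,int(400*h/w)),interpolation=cv2.INTER_CUBIC))
H=max(o.shape[0] for o in out)
cv2.imwrite('pics/crop.png',np.hstack([cv2.copyMakeBorder(o,0,H-o.shape[0],0,0,cv2.BORDER_CONSTANT) for o in out])[:,:,::-1])
E
```

```text
scene blue (512, 111, 67, 33) [675.4 815.8] [180.7 140.4] 5.9
scene blue (130, 239, 72, 46) [ 330.3 -342.1] [ 97.6 140.7] 23.0
scene blue (311, 50, 19, 33) [-192.4  695.1] [ 74.2 341.9] 42.4
scene blue (317, 21, 26, 27) [-431.7 1016.6] [115.7 380.7] 43.6
scene blue (240, 227, 44, 34) [ 444.7 -169.7] [67.3 96.9] 72.2
green (452, 80, 30, 16) [[417.7 748.4  74. ]]
green (326, 166, 21, 16) [[449.2  72.8  74. ]]
orange (365, 186, 8, 5) [368.23529412 188.29411765]
side blue (271, 317, 77, 65) [ 322.9 -341.7] [ 98.6 141.7] 23.3
side blue (5, 161, 34, 39) [-111.2  684.5] [ 74.  242.6] 8.8
side blue (229, 81, 47, 23) [787.4 787.5] [142.4 165.1] 5.9
side blue (287, 259, 44, 29) [ 436.4 -169.2] [69.2 98.2] 72.3
green (155, 93, 50, 22) [[454.9 739.7  74. ]]
green (251, 195, 19, 11) [[438.6  74.7  74. ]]
```

View pics/crop.png

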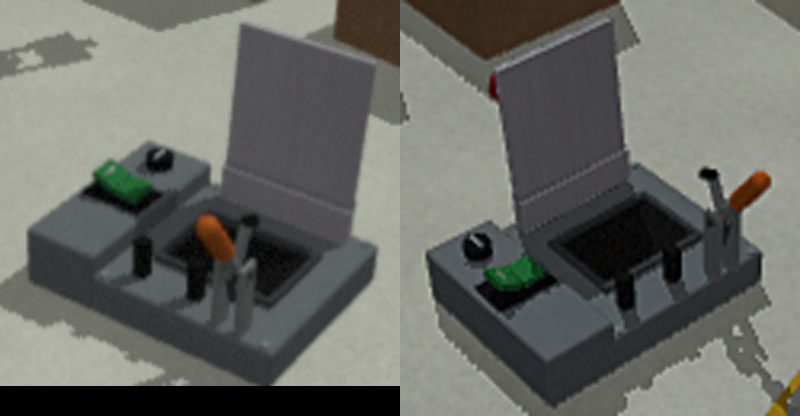

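The crop shows the nest recess, the rail and cover (leaning out), the two rests, the clamp at the back right, and the rocker by the console knob. Next is a rough press pose from the frame corners I picked.

```bash
python3 - <<'E'
from h import *
L=np.array([(213,197),(322,243),(268,303),(158,257)])/2.667+(290,105)
R=np.array([(550,241),(643,192),(703,230),(612,288)])*1.0; R=(R-(400,0))/3.2+(225,115)
for n,p in (('scene',L),('side',R)):
    P=onz(bot.camera_model(n),p,46)[:,:2]; print(n,P.round(0).tolist(),P.mean(0).round(1))
    r=cv2.minAreaRect(P.astype(np.float32));print(np.round(r[1],1),round(r[2],1))
# bed corner top z=40
print(onz(bot.camera_model('scene'),np.array([(375,250),(270,348)])/2.667+(290,105),40).round(0))
print(onz(bot.camera_model('side'),(np.array([(760,255),(655,300)])-(400,0))/3.2+(225,115),40).round(0))
E
```

```text
scene [[498.0, 144.0], [614.0, 152.0], [632.0, 51.0], [522.0, 38.0]] [566.6  96.2]
[121.9 108.2] 6.7
side [[503.0, 123.0], [615.0, 134.0], [630.0, 53.0], [516.0, 34.0]] [566.   86.2]
[115.5  89.4] 9.5
[[651. 183.  40.]
 [664.  11.  40.]]
[[657.  -1.  40.]
 [542.   4.  40.]]
```

Request:
carry_out:
  plan:
    - {"tx": 18, "ty": -20, "tz": 40}
    - {"tx": 22, "ty": -45, "rz": -0.14}
    - {"tx": 22, "ty": -45, "rz": -0.14}
    - {"tx": 22, "ty": -45, "rz": -0.14}
    - {"tx": 22, "ty": -45, "rz": -0.14}
    - {"tx": 22, "ty": -45, "rz": -0.14}
    - {"tx": 22, "ty": -45, "rz": -0.14}
    - {"tx": 22, "ty": -45, "rz": -0.14}
    - {"tx": 22, "ty": -45, "rz": -0.14}
    - {"tx": 20, "ty": -45, "rz": -0.14}
    - {"tx": 20, "ty": -45, "rz": -0.14}
    - {"tx": 15, "ty": -45, "rz": -0.14}

```text
invalid input at $.plan[0]: expected keys tx, ty, tz, rx, ry, rz
```

Request:
carry_out:
  plan:
    - {"tx": 18, "ty": -20, "tz": 40, "rx": 0, "ry": 0, "rz": 0}
    - {"tx": 22, "ty": -45, "tz": 0, "rx": 0, "ry": 0, "rz": -0.14}
    - {"tx": 22, "ty": -45, "tz": 0, "rx": 0, "ry": 0, "rz": -0.14}
    - {"tx": 22, "ty": -45, "tz": 0, "rx": 0, "ry": 0, "rz": -0.14}
    - {"tx": 22, "ty": -45, "tz": 0, "rx": 0, "ry": 0, "rz": -0.14}
    - {"tx": 22, "ty": -45, "tz": 0, "rx": 0, "ry": 0, "rz": -0.14}
    - {"tx": 22, "ty": -45, "tz": 0, "rx": 0, "ry": 0, "rz": -0.14}
    - {"tx": 22, "ty": -45, "tz": 0, "rx": 0, "ry": 0, "rz": -0.14}
    - {"tx": 22, "ty": -45, "tz": 0, "rx": 0, "ry": 0, "rz": -0.14}
    - {"tx": 20, "ty": -45, "tz": 0, "rx": 0, "ry": 0, "rz": -0.14}
    - {"tx": 20, "ty": -45, "tz": 0, "rx": 0, "ry": 0, "rz": -0.14}
    - {"tx": 15, "ty": -45, "tz": 0, "rx": 0, "ry": 0, "rz": -0.14}

```text
time: 1.35
tool_pos: [425.2, -21.9, 230.3]
tcp_rot: [3.141, -0.0, 1.254]
contact_force: [1.1, 0.8, 0.5]
grip_width: 92.0
finger_force: 0.0
```

Request:
carry_out:
  plan:
    - {"tx": 13, "ty": -40, "tz": 0, "rx": 0, "ry": 0, "rz": 0}
    - {"tx": 12, "ty": -40, "tz": 0, "rx": 0, "ry": 0, "rz": 0}
    - {"tx": 0, "ty": -40, "tz": 0, "rx": 0, "ry": 0, "rz": 0}
    - {"tx": 0, "ty": -20, "tz": 0, "rx": 0, "ry": 0, "rz": 0}
    - {"tx": 0, "ty": 0, "tz": 0, "rx": 0, "ry": 0, "rz": 0}
    - {"tx": 0, "ty": 0, "tz": 0, "rx": 0, "ry": 0, "rz": 0}

```text
time: 1.95
tool_pos: [449.3, -159.4, 230.0]
tcp_rot: [-3.141, -0.001, 1.259]
contact_force: [-0.7, 0.8, 0.5]
grip_width: 91.7
finger_force: 0.0
```

```bash
cat > look.py <<'E'
from h import *
o=bot.get_obs(); im,m=snap('wrist','wp.png')
print(o['time'],np.round(o['tool_pos'],1),np.round(o['tcp_rot'],3),np.round(o['joint_positions'],2),'cam',np.round(-np.array(m['R']).T@np.array(m['t']).ravel()-o['tool_pos'],1))
for c in blobs(im,(105,120,40),(125,255,255),1000)[:3]:
    r=rect_on(m,c,4); print('blue',cv2.boundingRect(c),np.round(r[0],1),np.round(r[1],1),round(r[2],1))
E
python3 look.py
```

```text
1.95 [ 449.3 -159.4  230. ] [-3.141e+00 -1.000e-03  1.259e+00] [-0.5   0.22  1.58  0.    1.34 -0.19] cam [ 20.8  61.6 195. ]
blue (269, 153, 82, 55) [ 439.8 -168.4] [66.6 97.8] 72.2
```

View pics/wp.png

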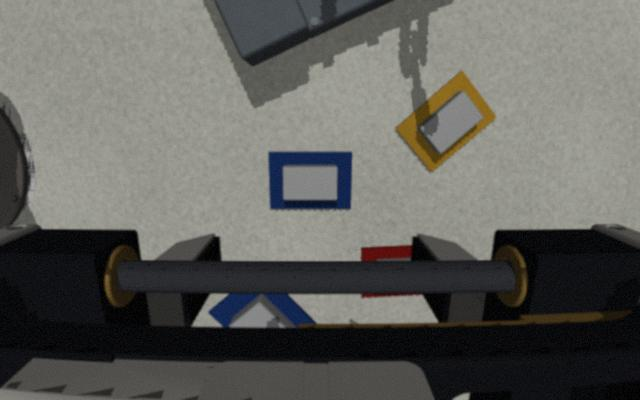

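The wrist view shows the small blue pack at (310,180), square to the fingers. The yellow pack is at (447,120), and the red one is by the right finger at (385,270). I'll centre over the pack, go down partway and look again.

Request:
carry_out:
  plan:
    - {"tx": -9.5, "ty": -9, "tz": -30, "rx": 0, "ry": 0, "rz": 0}
    - {"tx": 0, "ty": 0, "tz": -40, "rx": 0, "ry": 0, "rz": 0}
    - {"tx": 0, "ty": 0, "tz": -40, "rx": 0, "ry": 0, "rz": 0}
    - {"tx": 0, "ty": 0, "tz": -40, "rx": 0, "ry": 0, "rz": 0}
    - {"tx": 0, "ty": 0, "tz": 0, "rx": 0, "ry": 0, "rz": 0}
    - {"tx": 0, "ty": 0, "tz": 0, "rx": 0, "ry": 0, "rz": 0}

```text
time: 2.6
tool_pos: [440.5, -167.8, 81.1]
tcp_rot: [-3.141, -0.0, 1.261]
contact_force: [0.6, -0.9, 0.7]
grip_width: 91.7
finger_force: 0.0
```

```bash
cat >> look.py <<'E'
    cc=cv2.approxPolyDP(cv2.convexHull(c),8,True).reshape(-1,2); print(onz(m,cc,4)[:,:2].round(1).tolist())
w=blobs(im,(0,0,110),(180,70,255),400)
for c in w[:4]:
    if cv2.contourArea(c)<40000: r=rect_on(m,c,22); print('white',cv2.boundingRect(c),np.round(r[0],1),np.round(r[1],1),round(r[2],1))
E
python3 look.py
```

```text
2.6 [ 440.5 -167.8   81.1] [-3.141 -0.     1.261] [-0.53  0.37  1.82  0.    0.95 -0.22] cam [ 20.5  61.8 195. ]
blue (251, 157, 127, 85) [ 439.9 -168.1] [68.9 98.7] 72.3
[[496.6, -150.9], [475.5, -215.6], [383.1, -186.2], [403.6, -121.2]]
white (499, 64, 84, 96) [ 614.8 -150.4] [62.1 39. ] 24.1
white (261, 294, 109, 34) [ 413.6 -252.2] [30.4 87.1] 72.3
white (192, 294, 65, 33) [ 342.5 -229.6] [29.8 55.3] 72.9
```

View pics/wp.png

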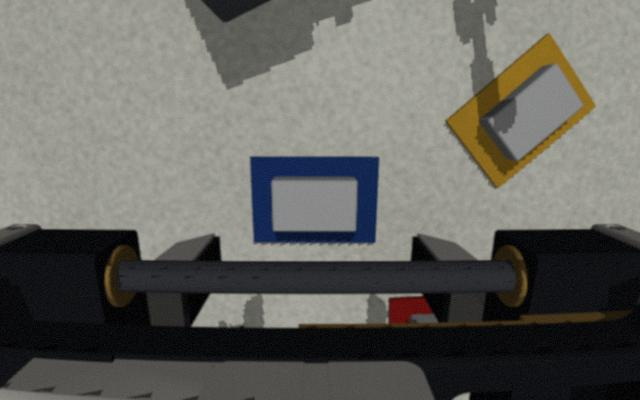

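The pack is centred at (439.9, -168.1), with its image centre at (314,200), and it's squared to the fingers. I'll go down and grip the bubble lengthwise.

Request:
carry_out:
  plan:
    - {"tx": -0.6, "ty": -0.3, "tz": -30, "rx": 0, "ry": 0, "rz": 0}
    - {"tx": 0, "ty": 0, "tz": -25, "rx": 0, "ry": 0, "rz": 0}
    - {"tx": 0, "ty": 0, "tz": -12, "rx": 0, "ry": 0, "rz": 0}
    - {"tx": 0, "ty": 0, "tz": -6.5, "rx": 0, "ry": 0, "rz": 0}
    - {"tx": 0, "ty": 0, "tz": 0, "rx": 0, "ry": 0, "rz": 0}
    - {"tx": 0, "ty": 0, "tz": 0, "rx": 0, "ry": 0, "rz": 0}

```text
time: 3.25
tool_pos: [440.7, -169.5, 8.3]
tcp_rot: [3.139, 0.001, 1.26]
contact_force: [0.4, 0.3, 1.0]
grip_width: 92.2
finger_force: 0.0
```

Request:
carry_out:
  plan:
    - {"tx": 0, "ty": 0, "tz": 0, "rx": 0, "ry": 0, "rz": 0}
    - {"tx": 0, "ty": 0, "tz": 0, "rx": 0, "ry": 0, "rz": 0}
    - {"tx": 0, "ty": 0, "tz": 0, "rx": 0, "ry": 0, "rz": 0}
    - {"tx": 0, "ty": 0, "tz": 0, "rx": 0, "ry": 0, "rz": 0}
    - {"tx": 0, "ty": 0, "tz": 0, "rx": 0, "ry": 0, "rz": 0}
    - {"tx": 0, "ty": 0, "tz": 0, "rx": 0, "ry": 0, "rz": 0}
  gripper: 0.6

```text
time: 3.85
tool_pos: [439.5, -169.0, 6.8]
tcp_rot: [-3.142, -0.0, 1.26]
contact_force: [-0.5, 0.2, -0.5]
grip_width: 48.2
finger_force: 0.0
```

Width is 48 mm with no force, so I need to check what happened before moving.

```bash
python3 - <<'E'
from h import *
im,m=snap('wrist');s,k=snap('side');e,q=snap('scene');o=bot.get_obs();print(o['grip_width'],o['finger_force'],o['time'],o['tool_pos'])
a=s[225:325,240:380];b=e[190:290,200:340]
top=np.hstack([cv2.resize(x,(400,286),interpolation=cv2.INTER_CUBIC) for x in (a,b)])
cv2.imwrite('pics/chk.png',np.vstack([top,cv2.resize(im[100:340,80:560],(600,300))[:, :].copy() if 0 else cv2.copyMakeBorder(cv2.resize(im[100:340,80:560],(600,300)),0,0,0,200,cv2.BORDER_CONSTANT)])[:,:,::-1])
E
```

```text
38.52282687555975 0.0 4.0 [ 439.517967   -168.96923205    6.80128153]
```

View pics/chk.png

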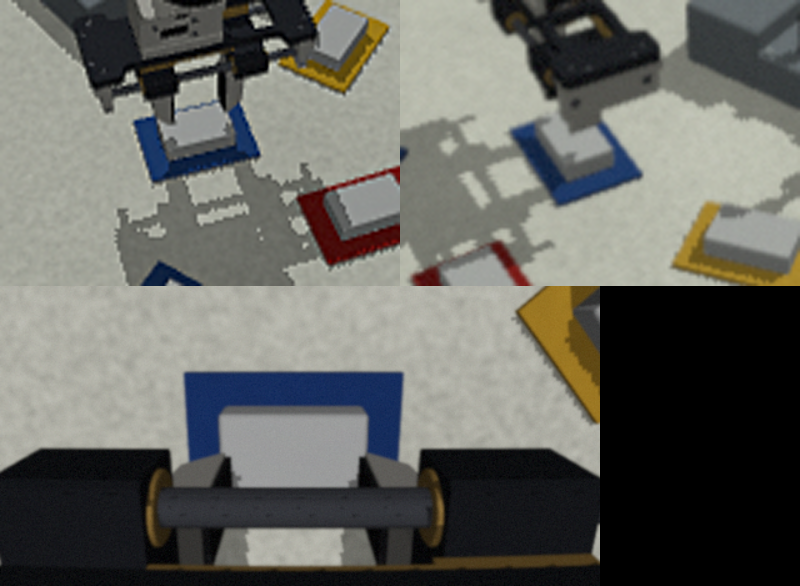

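```bash
python3 - <<'E'
from h import *
o=bot.get_obs();p=np.array(o['tool_pos'])
for n in ('wrist','side','scene'):
    im,m=snap(n); print(n,proj(m,[p,[439.9,-168.1,22],[439.9,-168.1,4]]).round(0).tolist())
    for c in blobs(im,(105,120,40),(125,255,255),250)[:5]:
        r=rect_on(m,c,4); print('blue',cv2.boundingRect(c),np.round(r[0],1),np.round(r[1],1),round(r[2],1))
print(bot.get_obs()['grip_width'],bot.get_obs()['finger_force'])
E
```

```text
wrist [[314.0, 230.0], [314.0, 238.0], [315.0, 227.0]]
blue (228, 169, 174, 73) [ 443.9 -155.7] [43.3 99. ] 72.2
side [[309.0, 271.0], [309.0, 267.0], [309.0, 272.0]]
blue (271, 317, 77, 67) [ 322.4 -341.9] [ 99.6 141.5] 23.3
blue (5, 161, 40, 39) [-111.2  684.5] [ 74.  242.6] 8.8
blue (287, 261, 44, 27) [ 436.3 -169.5] [69.2 98.6] 71.8
scene [[259.0, 241.0], [259.0, 235.0], [260.0, 242.0]]
blue (512, 111, 67, 33) [675.6 817. ] [181.2 143.9] 6.3
blue (130, 239, 72, 45) [ 330.1 -342.2] [ 98.  140.8] 23.4
blue (317, 17, 48, 31) [-457.  1058.1] [204.6 433. ] 18.0
blue (311, 50, 19, 33) [-192.4  695.1] [ 74.2 341.9] 42.4
blue (240, 233, 44, 28) [ 444.7 -169.7] [67.3 96.9] 72.2
37.002329288156574 0.0
```

```bash
python3 - <<'E'
from h import *
o=bot.get_obs();p=np.array(o['tool_pos']);w=o['grip_width']
im,m=snap('wrist'); print(np.array(m['camera_matrix']).round(0)[0], w,o['finger_force'],np.round(o['contact_force'],1),p)
yaw=o['tcp_rot'][2]; tx=np.array([np.cos(yaw),np.sin(yaw),0]);ty=np.array([np.sin(yaw),-np.cos(yaw),0])
for dz in (0,20,40):
  print(dz,proj(m,[p+s*ty*w/2+9.5*tx+[0,0,dz] for s in (-1,1)]).round(0).tolist(),'outer',proj(m,[p+s*ty*(w/2+19)+9.5*tx+[0,0,dz] for s in (-1,1)]).round(0).tolist())
s,_=snap('side')
a=cv2.resize(im[140:320,170:460],(790,490),interpolation=cv2.INTER_CUBIC)
cv2.imwrite('pics/c2.png',a[:,:,::-1])
E
```

```text
[352.   0. 316.] 37.002329288156574 0.0 [-0.5 -0.5 -1.1] [ 439.5299817  -168.97823269    6.82213417]
0 [[282.0, 215.0], [346.0, 215.0]] outer [[249.0, 215.0], [379.0, 215.0]]
20 [[279.0, 225.0], [350.0, 225.0]] outer [[242.0, 225.0], [386.0, 225.0]]
40 [[274.0, 238.0], [354.0, 238.0]] outer [[234.0, 238.0], [394.0, 238.0]]
```

View pics/c2.png

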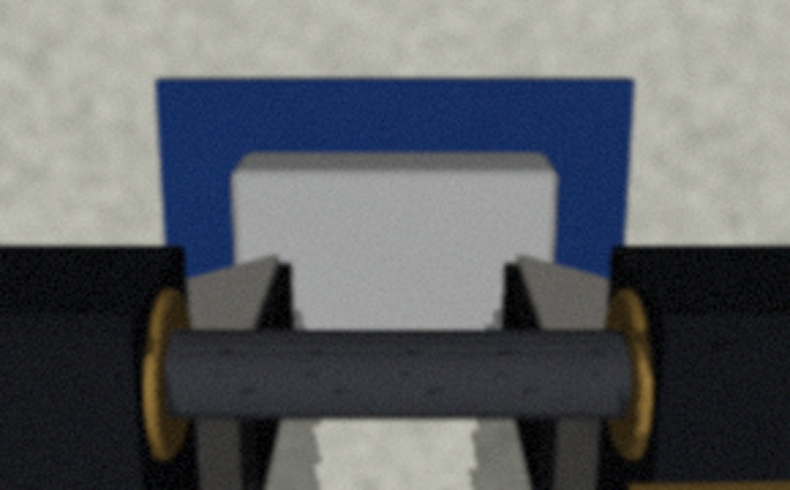

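The finger ends show at row 234. By the model, the TCP height should put them at row 215, and the fingers closed above the bubble without touching it. So the real fingertips seem to end about 30 mm above the reported TCP. I'll find the offset by touch, going down gently onto the bubble's top (z = 22).

Request:
carry_out:
  plan:
    - {"tx": 0.4, "ty": 0.9, "tz": -2, "rx": 0, "ry": 0, "rz": 0}
    - {"tx": 0, "ty": 0, "tz": -2, "rx": 0, "ry": 0, "rz": 0}
    - {"tx": 0, "ty": 0, "tz": -2, "rx": 0, "ry": 0, "rz": 0}
    - {"tx": 0, "ty": 0, "tz": 0, "rx": 0, "ry": 0, "rz": 0}

```text
time: 4.65
tool_pos: [439.7, -167.9, 0.5]
tcp_rot: [-3.141, -0.0, 1.26]
contact_force: [0.6, 1.2, 0.2]
grip_width: 36.4
finger_force: 0.0
```

Request:
carry_out:
  plan:
    - {"tx": 0, "ty": 0, "tz": -1.5, "rx": 0, "ry": 0, "rz": 0}
    - {"tx": 0, "ty": 0, "tz": -1.5, "rx": 0, "ry": 0, "rz": 0}
    - {"tx": 0, "ty": 0, "tz": 0, "rx": 0, "ry": 0, "rz": 0}

```text
time: 4.95
tool_pos: [439.8, -168.0, -2.4]
tcp_rot: [-3.141, -0.0, 1.26]
contact_force: [-0.6, -1.0, -0.5]
grip_width: 37.0
finger_force: 0.0
```

The reported TCP is below the bench with no contact, so the offset is real. I'll keep going down.

Request:
carry_out:
  plan:
    - {"tx": 0, "ty": 0, "tz": -1.5, "rx": 0, "ry": 0, "rz": 0}
    - {"tx": 0, "ty": 0, "tz": -1.5, "rx": 0, "ry": 0, "rz": 0}
    - {"tx": 0, "ty": 0, "tz": 0, "rx": 0, "ry": 0, "rz": 0}

```text
time: 5.25
tool_pos: [439.8, -168.0, -5.4]
tcp_rot: [-3.141, -0.0, 1.26]
contact_force: [-1.0, -0.6, 1.0]
grip_width: 36.8
finger_force: 0.0
```

Request:
carry_out:
  plan:
    - {"tx": 0, "ty": 0, "tz": -1.5, "rx": 0, "ry": 0, "rz": 0}
    - {"tx": 0, "ty": 0, "tz": -1.5, "rx": 0, "ry": 0, "rz": 0}
    - {"tx": 0, "ty": 0, "tz": 0, "rx": 0, "ry": 0, "rz": 0}

```text
time: 5.55
tool_pos: [439.8, -168.0, -8.4]
tcp_rot: [-3.141, -0.0, 1.26]
contact_force: [-0.3, -0.4, -0.1]
grip_width: 36.6
finger_force: 0.0
```

Request:
carry_out:
  plan:
    - {"tx": 0, "ty": 0, "tz": -1.5, "rx": 0, "ry": 0, "rz": 0}
    - {"tx": 0, "ty": 0, "tz": -1.5, "rx": 0, "ry": 0, "rz": 0}
    - {"tx": 0, "ty": 0, "tz": 0, "rx": 0, "ry": 0, "rz": 0}

```text
time: 5.85
tool_pos: [439.8, -168.0, -11.4]
tcp_rot: [-3.141, -0.0, 1.26]
contact_force: [1.0, 0.2, -0.1]
grip_width: 36.7
finger_force: 0.0
```

Request:
carry_out:
  plan:
    - {"tx": 0, "ty": 0, "tz": -1, "rx": 0, "ry": 0, "rz": 0}
    - {"tx": 0, "ty": 0, "tz": -1, "rx": 0, "ry": 0, "rz": 0}
    - {"tx": 0, "ty": 0, "tz": 0, "rx": 0, "ry": 0, "rz": 0}

```text
time: 6.15
tool_pos: [439.8, -168.0, -13.3]
tcp_rot: [-3.141, -0.0, 1.26]
contact_force: [-0.2, -0.8, -0.6]
grip_width: 36.7
finger_force: 0.0
```

Request:
carry_out:
  plan:
    - {"tx": 0, "ty": 0, "tz": -1, "rx": 0, "ry": 0, "rz": 0}
    - {"tx": 0, "ty": 0, "tz": -1, "rx": 0, "ry": 0, "rz": 0}
    - {"tx": 0, "ty": 0, "tz": 0, "rx": 0, "ry": 0, "rz": 0}

```text
time: 6.45
tool_pos: [440.0, -168.1, -14.2]
tcp_rot: [3.141, 0.0, 1.26]
contact_force: [-2.5, 1.6, 12.0]
grip_width: 36.9
finger_force: 6.1
```

```bash
python3 - <<'E'
from h import *
im,m=snap('wrist');s,k=snap('side');e,q=snap('scene');o=bot.get_obs();print(o['grip_width'],o['contact_force'],o['time'],o['tool_pos'])
a=s[235:295,270:350];b=e[205:265,220:300]
top=np.hstack([cv2.resize(x,(400,300),interpolation=cv2.INTER_CUBIC) for x in (a,b)])
bot_=cv2.copyMakeBorder(cv2.resize(im[140:320,170:460],(480,298)),0,0,0,320,cv2.BORDER_CONSTANT)
cv2.imwrite('pics/chk3.png',np.vstack([top,bot_])[:,:,::-1])
E
```

```text
36.9530465967553 [-4.30635344  2.38371437 11.60029461] 6.6 [ 440.06268882 -168.15152919  -14.18767249]
```

View pics/chk3.png

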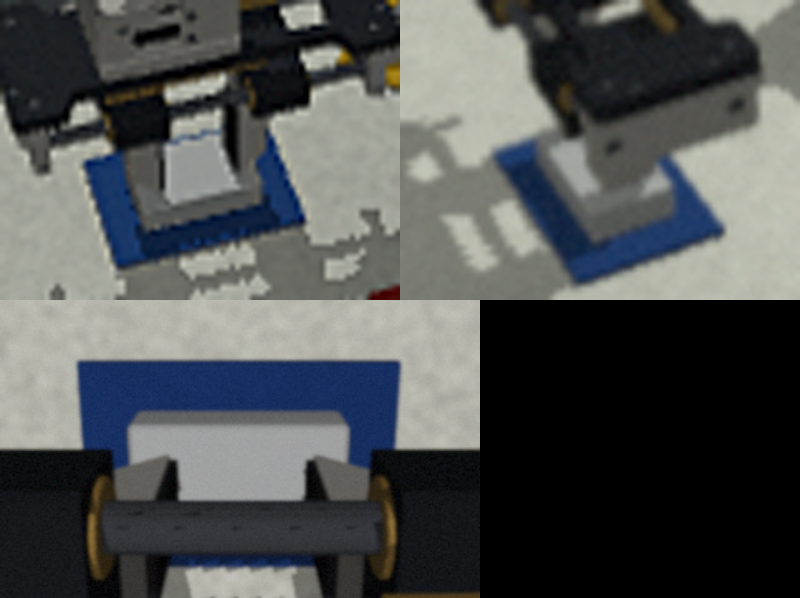

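Contact came at a reported z of about -14 against the 22 mm bubble top, and the side view shows the tips standing on the bubble. So the true tip is about 36 mm above the reported TCP. I'll lift, open, and grip with a true tip height of about 7 mm (reported -29).

Request:
carry_out:
  plan:
    - {"tx": 0, "ty": 0, "tz": 5, "rx": 0, "ry": 0, "rz": 0}
    - {"tx": 0, "ty": 0, "tz": 7, "rx": 0, "ry": 0, "rz": 0}
    - {"tx": 0, "ty": 0, "tz": 0, "rx": 0, "ry": 0, "rz": 0}
    - {"tx": 0, "ty": 0, "tz": 0, "rx": 0, "ry": 0, "rz": 0}
    - {"tx": 0, "ty": 0, "tz": 0, "rx": 0, "ry": 0, "rz": 0}
    - {"tx": 0, "ty": 0, "tz": 0, "rx": 0, "ry": 0, "rz": 0}
    - {"tx": 0, "ty": 0, "tz": 0, "rx": 0, "ry": 0, "rz": 0}
    - {"tx": 0, "ty": 0, "tz": 0, "rx": 0, "ry": 0, "rz": 0}
    - {"tx": 0, "ty": 0, "tz": 0, "rx": 0, "ry": 0, "rz": 0}
  gripper: 0

```text
time: 7.5
tool_pos: [439.9, -168.1, -3.2]
tcp_rot: [-3.142, -0.0, 1.26]
contact_force: [1.0, 0.1, 0.1]
grip_width: 91.8
finger_force: 0.0
```

```bash
python3 look.py
```

```text
7.5 [ 439.9 -168.1   -3.2] [-3.142 -0.     1.26 ] [-0.53  0.51  1.9   0.    0.73 -0.22] cam [ 20.5  61.8 195. ]
blue (223, 174, 183, 88) [ 442.7 -159.3] [50.7 99.1] 72.2
[[497.1, -150.7], [482.2, -198.0], [388.3, -167.9], [403.9, -120.3]]
white (253, 209, 124, 52) [ 441.7 -162.3] [27.5 62.3] 72.2
white (238, 294, 154, 32) [ 429.  -203.4] [18.9 83.2] 72.2
white (581, 61, 59, 119) [ 607.7 -153.6] [46.5 39.2] 24.2
```

The pack hasn't moved. Down 26 mm and grip.

Request:
carry_out:
  plan:
    - {"tx": 0, "ty": -0.4, "tz": -12, "rx": 0, "ry": 0, "rz": 0}
    - {"tx": 0, "ty": 0, "tz": -8, "rx": 0, "ry": 0, "rz": 0}
    - {"tx": 0, "ty": 0, "tz": -6, "rx": 0, "ry": 0, "rz": 0}
    - {"tx": 0, "ty": 0, "tz": 0, "rx": 0, "ry": 0, "rz": 0}
    - {"tx": 0, "ty": 0, "tz": 0, "rx": 0, "ry": 0, "rz": 0}

```text
time: 8.05
tool_pos: [439.9, -168.5, -29.2]
tcp_rot: [-3.141, -0.0, 1.26]
contact_force: [-0.8, -0.5, -0.1]
grip_width: 92.1
finger_force: 0.0
```

Request:
carry_out:
  plan:
    - {"tx": 0, "ty": 0, "tz": 0, "rx": 0, "ry": 0, "rz": 0}
    - {"tx": 0, "ty": 0, "tz": 0, "rx": 0, "ry": 0, "rz": 0}
    - {"tx": 0, "ty": 0, "tz": 0, "rx": 0, "ry": 0, "rz": 0}
    - {"tx": 0, "ty": 0, "tz": 0, "rx": 0, "ry": 0, "rz": 0}
    - {"tx": 0, "ty": 0, "tz": 0, "rx": 0, "ry": 0, "rz": 0}
    - {"tx": 0, "ty": 0, "tz": 0, "rx": 0, "ry": 0, "rz": 0}
    - {"tx": 0, "ty": 0, "tz": 0, "rx": 0, "ry": 0, "rz": 0}
  gripper: 0.6

```text
time: 8.75
tool_pos: [440.0, -168.5, -29.0]
tcp_rot: [3.141, 0.0, 1.26]
contact_force: [-0.8, 0.3, 3.4]
grip_width: 63.6
finger_force: 30.0
```

Gripped: 63.6 mm at 30 N. I'll lift and move to a viewpoint just short of the nest, on its rest side.

Request:
carry_out:
  plan:
    - {"tx": 0, "ty": 0, "tz": 10, "rx": 0, "ry": 0, "rz": 0}
    - {"tx": 0, "ty": 0, "tz": 25, "rx": 0, "ry": 0, "rz": 0}
    - {"tx": 0, "ty": 0, "tz": 35, "rx": 0, "ry": 0, "rz": 0}
    - {"tx": 0, "ty": 0, "tz": 35, "rx": 0, "ry": 0, "rz": 0}
    - {"tx": 23, "ty": 16, "tz": 30, "rx": 0, "ry": 0, "rz": 0.09}
    - {"tx": 23, "ty": 28, "tz": 30, "rx": 0, "ry": 0, "rz": 0.09}
    - {"tx": 23, "ty": 31, "tz": 14, "rx": 0, "ry": 0, "rz": 0.09}
    - {"tx": 23, "ty": 31, "tz": 0, "rx": 0, "ry": 0, "rz": 0.09}
    - {"tx": 23, "ty": 31, "tz": 0, "rx": 0, "ry": 0, "rz": 0.09}
    - {"tx": 23, "ty": 31, "tz": 0, "rx": 0, "ry": 0, "rz": 0}
    - {"tx": 0, "ty": 0, "tz": 0, "rx": 0, "ry": 0, "rz": 0}
    - {"tx": 0, "ty": 0, "tz": 0, "rx": 0, "ry": 0, "rz": 0}

```text
time: 9.95
tool_pos: [577.6, 0.2, 149.7]
tcp_rot: [-3.141, 0.0, 1.712]
contact_force: [-0.6, 0.7, -0.6]
grip_width: 64.1
finger_force: 30.0
```

```bash
python3 - <<'E'
from h import *
o=bot.get_obs(); im,m=snap('wrist','wn.png')
print(o['time'],np.round(o['tool_pos'],1),np.round(o['tcp_rot'],3),o['grip_width'],o['finger_force'],np.round(o['contact_force'],1),np.round(o['joint_positions'],2))
import pickle;pickle.dump(m,open('wn.pkl','wb'))
for c in blobs(im,(50,120,40),(80,255,255),20)[:3]: print('green',cv2.boundingRect(c))
L=np.array([(238,22),(375,65)])/2.667+(290,105);R=(np.array([(497,70),(612,20)])-(400,0))/3.2+(225,115)
def P(q): return np.array(q['camera_matrix'])@np.c_[q['R'],np.array(q['t']).ravel()]
a,b=bot.camera_model('scene'),bot.camera_model('side')
und=lambda q,p:cv2.undistortPoints(p.reshape(-1,1,2),np.array(q['camera_matrix']),np.array(q['dist']),P=np.array(q['camera_matrix'])).reshape(-1,2).T
X=cv2.triangulatePoints(P(a),P(b),und(a,L),und(b,R));print((X[:3]/X[3]).T.round(0))
E
```

```text
9.95 [5.776e+02 2.000e-01 1.497e+02] [-3.141  0.     1.712] 64.06632685771275 29.999795258045197 [-0.6  0.7 -0.6] [-0.13  0.47  1.44 -0.    1.23 -0.27]
green (115, 57, 71, 42)
[[493. 172. 212.]
 [622. 190. 210.]]
```

View pics/wn.png

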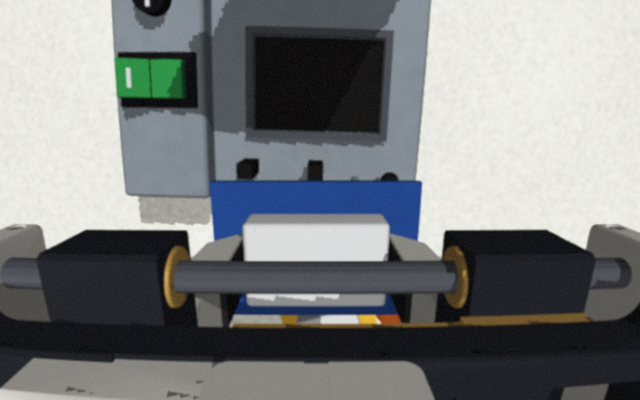

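The wrist view shows the nest frame's outer corners at about (247,27), (392,31), (386,141) and (247,137). The rocker is at (150,78), and the held card's edge runs along row 182.

```bash
python3 - <<'E'
from h import *
import pickle
m=pickle.load(open('wn.pkl','rb'));im=cv2.imread('pics/wn.png')[:,:,::-1].copy()
g=cv2.GaussianBlur(im,(3,3),0).max(2)
print('row90',g[90,225:275].tolist());print('row90r',g[90,365:410].tolist());print('col320',g[15:50,320].tolist());print('colb',g[120:155,300].tolist())
for th in (20,30,40,60,70,75,80):
    M=np.zeros_like(g);M[10:160,225:415]=(g[10:160,225:415]<th)*255
    M=cv2.morphologyEx(M,cv2.MORPH_OPEN,np.ones((5,5)))
    c=max(cv2.findContours(M,0,1)[0],key=cv2.contourArea,default=None)
    if c is None: continue
    for z in (46,):
        r=rect_on(m,c,z);print(th,z,cv2.boundingRect(c),np.round(r[0],1),np.round(r[1],1),round(r[2],1))
for c in blobs(im,(105,120,40),(125,255,255),1000)[:1]:
    p=cv2.approxPolyDP(cv2.convexHull(c),6,True).reshape(-1,2);print(p.tolist(),onz(m,p,183)[:,:2].round(1).tolist())
for c in blobs(im,(50,120,40),(80,255,255),200)[:1]: 
    r=rect_on(m,c,75); print('green',np.round(r[0],1),np.round(r[1],1),round(r[2],1))
E
```

```text
row90 [95, 95, 94, 94, 95, 96, 95, 93, 92, 93, 94, 94, 94, 95, 95, 95, 95, 95, 94, 87, 75, 62, 54, 51, 52, 53, 51, 47, 43, 36, 26, 18, 16, 16, 16, 15, 15, 16, 16, 16, 16, 17, 16, 16, 16, 16, 15, 15, 14, 14]
row90r [23, 22, 22, 23, 24, 24, 24, 24, 24, 23, 22, 23, 23, 23, 24, 30, 43, 57, 71, 80, 83, 83, 83, 89, 106, 129, 145, 150, 151, 152, 152, 152, 151, 150, 149, 149, 149, 149, 148, 149, 149, 147, 147, 148, 149]
col320 [93, 93, 93, 92, 92, 93, 93, 93, 93, 94, 94, 89, 77, 65, 58, 56, 56, 56, 56, 53, 48, 45, 41, 31, 19, 14, 13, 13, 14, 14, 16, 16, 17, 17, 16]
colb [14, 14, 14, 14, 15, 16, 15, 13, 16, 26, 45, 63, 74, 81, 83, 84, 85, 84, 85, 89, 92, 98, 111, 128, 141, 146, 146, 145, 144, 144, 145, 146, 147, 147, 146]
20 46 (256, 38, 117, 92) [563.3  88.5] [92.6 71.1] 6.3
30 46 (255, 37, 128, 94) [567.  89.] [102.3  72.3] 6.7
40 46 (254, 35, 130, 97) [567.1  89.3] [103.7  74. ] 6.3
60 46 (246, 27, 139, 106) [564.1  91.7] [111.1  81. ] 6.5
70 46 (245, 26, 141, 108) [564.1  91.8] [112.3  82.3] 6.6
75 46 (245, 26, 142, 109) [564.1  91.6] [113.   82.9] 6.6
80 46 (245, 26, 142, 110) [564.4  91.4] [114.6  83.9] 6.8
[[420, 182], [416, 239], [214, 236], [211, 181]] [[621.9, 41.5], [626.0, 13.5], [528.0, 1.1], [524.7, 28.1]]
green [442.9  75.4] [52.8 29.6] 6.0
```

```bash
python3 - <<'E'
from h import *
import pickle
m=pickle.load(open('wn.pkl','rb'));im=cv2.imread('pics/wn.png')[:,:,::-1].copy()
g=cv2.GaussianBlur(im,(3,3),0).max(2).astype(float)
# outer/inner edges by subpixel crossing along scanlines -> line fits on z=46
def cross(prof,th,rising):
    s=(prof-th)*(1 if rising else -1)
    for i in range(len(s)-1):
        if s[i]<0<=s[i+1]: return i+(-s[i])/(s[i+1]-s[i])
E={}
def add(k,pts): E[k]=onz(m,np.array(pts),46)[:,:2]
rows=range(50,120,4);cols=range(265,375,5)
add('Lout',[(232+cross(g[r,232:256],74,False),r) for r in rows])
add('Rout',[(x,r) for r in rows if (v:=cross(g[r,384:405],117,True)) is not None for x in [384+v]])
add('Rin',[(365+v,r) for r in rows if (v:=cross(g[r,365:395],53,True)) is not None])
add('Tout',[(c,15+v) for c in cols if (v:=cross(g[15:40,c],75,False)) is not None])
add('Bin',[(c,118+v) for c in cols if (v:=cross(g[118:150,c],50,True)) is not None])
add('Bout',[(c,132+v) for c in cols if (v:=cross(g[132:152,c],115,True)) is not None])
for k,p in E.items():
    vx,vy,x,y=cv2.fitLine(p.astype(np.float32),cv2.DIST_HUBER,0,.01,.01).ravel(); print(k,len(p),'ang',round(np.degrees(np.arctan2(vy,vx)),2))
yaw=np.radians(6.6);ux=np.array([np.cos(yaw),np.sin(yaw)]);uy=np.array([-ux[1],ux[0]])
for k,p in E.items(): print(k,'x',np.median((p-[567,89])@ux).round(1),'y',np.median((p-[567,89])@uy).round(1))
E
```

```text
Lout 18 ang -83.51
Rout 18 ang -83.54
Rin 18 ang -83.44
Tout 22 ang 6.37
Bin 22 ang 7.0
Bout 22 ang 6.14
Lout x -59.1 y -0.7
Rout x 59.0 y 2.4
Rin x 52.6 y 2.2
Tout x -1.2 y 44.3
Bin x 1.1 y -36.9
Bout x 1.4 y -47.7
```

The nest centre is (566.9, 89.6) with yaw 6.5°, and the pack is centred in the hand. I'll move over the nest and lower most of the way.

Request:
carry_out:
  plan:
    - {"tx": -3.8, "ty": 30, "tz": 0, "rx": 0, "ry": 0, "rz": -0.026}
    - {"tx": -4, "ty": 30, "tz": 0, "rx": 0, "ry": 0, "rz": 0}
    - {"tx": -3, "ty": 29.4, "tz": 0, "rx": 0, "ry": 0, "rz": 0}
    - {"tx": 0, "ty": 0, "tz": -30, "rx": 0, "ry": 0, "rz": 0}
    - {"tx": 0, "ty": 0, "tz": -35, "rx": 0, "ry": 0, "rz": 0}
    - {"tx": 0, "ty": 0, "tz": -35, "rx": 0, "ry": 0, "rz": 0}
    - {"tx": 0, "ty": 0, "tz": -20, "rx": 0, "ry": 0, "rz": 0}
    - {"tx": 0, "ty": 0, "tz": 0, "rx": 0, "ry": 0, "rz": 0}
    - {"tx": 0, "ty": 0, "tz": 0, "rx": 0, "ry": 0, "rz": 0}

```text
time: 10.9
tool_pos: [567.3, 87.9, 30.6]
tcp_rot: [3.141, 0.0, 1.682]
contact_force: [-0.2, 0.2, -1.0]
grip_width: 63.3
finger_force: 30.0
```

```bash
python3 - <<'E'
from h import *
o=bot.get_obs(); im,m=snap('wrist','wf.png')
print(o['time'],np.round(o['tool_pos'],1),np.round(o['tcp_rot'],3),o['grip_width'],np.round(o['contact_force'],1))
for c in blobs(im,(105,120,40),(125,255,255),1000)[:1]:
    p=cv2.approxPolyDP(cv2.convexHull(c),6,True).reshape(-1,2);print(p.tolist(),onz(m,p,o['tool_pos'][2]+33)[:,:2].round(1).tolist())
yaw=.1134;ux=np.array([np.cos(yaw),np.sin(yaw),0]);uy=np.array([-ux[1],ux[0],0]);N=np.array([566.9,89.6,0])
print('frame inner',proj(m,[N+a*53*ux+b*38*uy+[0,0,46] for a,b in ((-1,1),(1,1),(1,-1),(-1,-1))]).round(0).tolist(),'outer top',proj(m,[N+a*59*ux+44*uy+[0,0,46] for a in (-1,1)]).round(0).tolist())
E
```

```text
10.9 [567.3  87.9  30.6] [3.141 0.    1.682] 63.27223141770494 [-0.2  0.2 -1. ]
[[422, 183], [417, 239], [213, 238], [213, 180]] [[613.9, 127.6], [616.7, 99.8], [517.2, 89.1], [516.1, 118.0]]
frame inner [[211.0, 166.0], [417.0, 166.0], [407.0, 299.0], [221.0, 299.0]] outer top [[199.0, 155.0], [429.0, 154.0]]
```

View pics/wf.png

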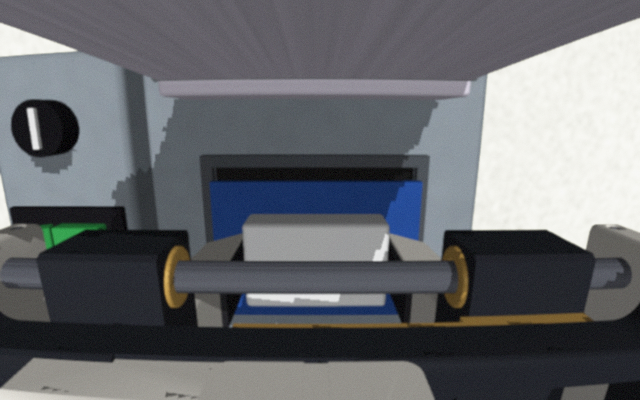

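The card sits inside the frame: its top edge is at row 181, the frame's outer edge at row 156, and the left-right gaps look even. A finer numeric check before seating it.

```bash
cat > card.py <<'E'
from h import *
o=bot.get_obs(); im,m=snap('wrist')
print(o['time'],np.round(o['tool_pos'],1),np.round(o['tcp_rot'],3),o['grip_width'],o['finger_force'],np.round(o['contact_force'],1))
import sys
z=float(sys.argv[1])+ (o['tool_pos'][2] if len(sys.argv)>2 else 0)
hsv=cv2.cvtColor(im,cv2.COLOR_RGB2HSV);M=cv2.inRange(hsv,np.array((105,120,40)),np.array((125,255,255)))
yaw=.1134;ux=np.array([np.cos(yaw),np.sin(yaw)]);uy=np.array([-ux[1],ux[0]]);N=np.array([566.9,89.6])
t=np.array([(c,np.flatnonzero(M[100:,c])[0]+99.5) for c in range(230,400,5)])
r=np.array([(np.flatnonzero(M[k,150:480])[0]+149.5,np.flatnonzero(M[k,150:480])[-1]+150.5) for k in range(190,228,3)]);k=np.arange(190,228,3)
f=lambda p:(onz(m,p,z)[:,:2]-N)@np.c_[ux,uy]
T=f(t);l=f(np.c_[r[:,0],k]);R=f(np.c_[r[:,1],k])
print('top y',np.median(T[:,1]),'slope',np.polyfit(T[:,0],T[:,1],1)[0],'left',np.median(l[:,0]),'right',np.median(R[:,0]))
print('pack offset in press axes x,y',(np.median(l[:,0])+np.median(R[:,0]))/2,np.median(T[:,1])-35,'tool',(np.array(o['tool_pos'][:2])-N)@np.c_[ux,uy])
E
python3 card.py 33 rel
```

```text
10.95 [568.   88.2  31.3] [3.139 0.    1.683] 63.75446679707849 29.999728202819824 [ 0.6 -0.3 -0.7]
top y 33.77810752471704 slope -0.0034954553037920043 left -48.728962661210396 right 51.80749206310886
pack offset in press axes x,y 1.5392647009492322 -1.2218924752829565 tool [ 0.91196366 -1.55066409]
```

Request:
carry_out:
  plan:
    - {"tx": -1.6, "ty": 1, "tz": 0, "rx": 0, "ry": 0, "rz": 0}
    - {"tx": 0, "ty": 0, "tz": 0, "rx": 0, "ry": 0, "rz": 0}
    - {"tx": 0, "ty": 0, "tz": -6, "rx": 0, "ry": 0, "rz": 0}
    - {"tx": 0, "ty": 0, "tz": -4, "rx": 0, "ry": 0, "rz": 0}
    - {"tx": 0, "ty": 0, "tz": 0, "rx": 0, "ry": 0, "rz": 0}
    - {"tx": 0, "ty": 0, "tz": 0, "rx": 0, "ry": 0, "rz": 0}

```text
time: 11.6
tool_pos: [565.4, 89.9, 19.5]
tcp_rot: [-3.141, -0.0, 1.684]
contact_force: [-0.3, -0.1, -1.0]
grip_width: 63.7
finger_force: 30.0
```

```bash
python3 card.py 33 rel
```

```text
11.6 [565.4  89.9  19.5] [-3.141 -0.     1.684] 63.735531588237194 29.99969780445099 [-0.3 -0.1 -1. ]
top y 35.849152427014154 slope 0.00013522382319953864 left -51.125913773178596 right 49.76836287428892
pack offset in press axes x,y -0.6787754494448386 0.8491524270141539 tool [-1.48772301  0.49949393]
```

Request:
carry_out:
  plan:
    - {"tx": 0.8, "ty": -0.7, "tz": 0, "rx": 0, "ry": 0, "rz": 0}
    - {"tx": 0, "ty": 0, "tz": -2, "rx": 0, "ry": 0, "rz": 0}
    - {"tx": 0, "ty": 0, "tz": -2, "rx": 0, "ry": 0, "rz": 0}
    - {"tx": 0, "ty": 0, "tz": -2, "rx": 0, "ry": 0, "rz": 0}
    - {"tx": 0, "ty": 0, "tz": -1.5, "rx": 0, "ry": 0, "rz": 0}
    - {"tx": 0, "ty": 0, "tz": 0, "rx": 0, "ry": 0, "rz": 0}
    - {"tx": 0, "ty": 0, "tz": 0, "rx": 0, "ry": 0, "rz": 0}

```text
time: 12.35
tool_pos: [566.3, 89.2, 12.3]
tcp_rot: [3.142, 0.0, 1.684]
contact_force: [0.3, -0.1, -0.1]
grip_width: 63.7
finger_force: 30.0
```

Request:
carry_out:
  plan:
    - {"tx": 0, "ty": 0, "tz": -1, "rx": 0, "ry": 0, "rz": 0}
    - {"tx": 0, "ty": 0, "tz": 0, "rx": 0, "ry": 0, "rz": 0}
    - {"tx": 0, "ty": 0, "tz": 0, "rx": 0, "ry": 0, "rz": 0}

```text
time: 12.65
tool_pos: [566.4, 89.2, 11.4]
tcp_rot: [3.141, 0.0, 1.684]
contact_force: [0.3, -0.4, -1.0]
grip_width: 63.7
finger_force: 30.0
```

```bash
python3 card.py 33 rel
```

```text
12.65 [566.4  89.2  11.4] [3.141 0.    1.684] 63.73125156986906 29.999765753746033 [ 0.3 -0.4 -1. ]
top y 34.98262856764575 slope 0.00011203876642966116 left -50.47099495531453 right 50.86820086710733
pack offset in press axes x,y 0.1986029558964013 -0.017371432354252647 tool [-0.57961101 -0.31102068]
```

Request:
carry_out:
  plan:
    - {"tx": 0, "ty": 0, "tz": -0.7, "rx": 0, "ry": 0, "rz": 0}
    - {"tx": 0, "ty": 0, "tz": 0, "rx": 0, "ry": 0, "rz": 0}
    - {"tx": 0, "ty": 0, "tz": 0, "rx": 0, "ry": 0, "rz": 0}

```text
time: 13.0
tool_pos: [566.5, 89.2, 11.0]
tcp_rot: [3.141, 0.0, 1.684]
contact_force: [0.0, 0.3, 4.3]
grip_width: 63.8
finger_force: 30.0
```

Request:
carry_out:
  plan:
    - {"tx": 0, "ty": 0, "tz": -0.7, "rx": 0, "ry": 0, "rz": 0}
    - {"tx": 0, "ty": 0, "tz": 0, "rx": 0, "ry": 0, "rz": 0}
    - {"tx": 0, "ty": 0, "tz": 0, "rx": 0, "ry": 0, "rz": 0}

```text
time: 13.3
tool_pos: [566.5, 89.2, 11.0]
tcp_rot: [3.141, 0.0, 1.684]
contact_force: [-2.3, 0.8, 8.9]
grip_width: 63.7
finger_force: 30.0
```

The pack is seated, with contact at z = 11 as predicted. I'll let go with a small opening and rise.

Request:
carry_out:
  plan:
    - {"tx": 0, "ty": 0, "tz": 0.8, "rx": 0, "ry": 0, "rz": 0}
    - {"tx": 0, "ty": 0, "tz": 0, "rx": 0, "ry": 0, "rz": 0}
    - {"tx": 0, "ty": 0, "tz": 0, "rx": 0, "ry": 0, "rz": 0}
    - {"tx": 0, "ty": 0, "tz": 0, "rx": 0, "ry": 0, "rz": 0}
  gripper: 0.22

```text
time: 13.7
tool_pos: [566.3, 89.2, 10.5]
tcp_rot: [-3.141, -0.0, 1.684]
contact_force: [-0.3, 0.1, -0.3]
grip_width: 71.7
finger_force: 0.0
```

Request:
carry_out:
  plan:
    - {"tx": 0, "ty": 0, "tz": 10, "rx": 0, "ry": 0, "rz": 0}
    - {"tx": 0, "ty": 0, "tz": 25, "rx": 0, "ry": 0, "rz": 0}
    - {"tx": 0, "ty": 0, "tz": 35, "rx": 0, "ry": 0, "rz": 0}
    - {"tx": 0, "ty": 0, "tz": 35, "rx": 0, "ry": 0, "rz": 0}
    - {"tx": 0, "ty": 0, "tz": 35, "rx": 0, "ry": 0, "rz": 0}
    - {"tx": 0, "ty": 0, "tz": 0, "rx": 0, "ry": 0, "rz": 0}

```text
time: 14.3
tool_pos: [569.4, 89.4, 156.8]
tcp_rot: [3.131, 0.001, 1.684]
contact_force: [0.3, 0.9, 0.1]
grip_width: 71.7
finger_force: 0.0
```

```bash
python3 card.py 44
```

```text
14.3 [569.4  89.4 156.8] [3.131e+00 1.000e-03 1.684e+00] 71.6877509904711 0.0 [0.3 0.9 0.1]Traceback (most recent call last):
  File "card.py", line 8, in <module>
    t=np.array([(c,np.flatnonzero(M[100:,c])[0]+99.5) for c in range(230,400,5)])
                   ~~~~~~~~~~~~~~~~~~~~~~~~~^^^
IndexError: index 0 is out of bounds for axis 0 with size 0
```

I'll check the released pack from here, then raise, close the fingers, and go round to the outer (hinge) side of the cover.

```bash
python3 - <<'E'
from h import *
o=bot.get_obs(); im,m=snap('wrist'); print(np.round(o['tool_pos'],1))
N=np.array([566.9,89.6])
for n,a in (('wrist',800),('scene',20),('side',20)):
    if n!='wrist': im,m=snap(n)
    for c in blobs(im,(105,110,30),(125,255,255),a):
        r=rect_on(m,c,44)
        if np.hypot(*(np.array(r[0])-N))<60: print(n,cv2.boundingRect(c),np.round(r[0]-N,1),np.round(r[1],1),round(r[2],1))
E
```

```text
[568.   89.3 154. ]
wrist (254, 150, 119, 80) [ 0.2 -0.4] [102.2  71.7] 6.5
scene (386, 198, 20, 18) [43.9  5. ] [24.2 71.6] 12.1
scene (354, 193, 16, 14) [-29.8 -27.9] [29.5 53.5] 58.7
side (275, 177, 40, 26) [-2.8 -0.5] [103.3  70.4] 6.4
```

Request:
carry_out:
  plan:
    - {"tx": 0, "ty": 0, "tz": 27, "rx": 0, "ry": 0, "rz": 0}
    - {"tx": 0, "ty": 0, "tz": 27, "rx": 0, "ry": 0, "rz": 0}
    - {"tx": 0.2, "ty": 20, "tz": 0, "rx": 0, "ry": 0, "rz": 0}
    - {"tx": 0.2, "ty": 35, "tz": 0, "rx": 0, "ry": 0, "rz": 0}
    - {"tx": 0.2, "ty": 40, "tz": 0, "rx": 0, "ry": 0, "rz": 0}
    - {"tx": 0.2, "ty": 36, "tz": 0, "rx": 0, "ry": 0, "rz": 0}
    - {"tx": 0, "ty": 0, "tz": 0, "rx": 0, "ry": 0, "rz": 0}
    - {"tx": 0, "ty": 0, "tz": -26, "rx": 0, "ry": 0, "rz": 0}
    - {"tx": 0, "ty": 0, "tz": -20, "rx": 0, "ry": 0, "rz": 0}
    - {"tx": 0, "ty": 0, "tz": 0, "rx": 0, "ry": 0, "rz": 0}
    - {"tx": 0, "ty": 0, "tz": 0, "rx": 0, "ry": 0, "rz": 0}
  gripper: 1

```text
time: 15.6
tool_pos: [566.9, 219.6, 158.2]
tcp_rot: [-3.14, 0.0, 1.683]
contact_force: [-0.8, 0.0, 0.6]
grip_width: 0.8
finger_force: 0.0
```

```bash
python3 - <<'E'
from h import *
o=bot.get_obs();p=np.array(o['tool_pos']);print(o['time'],p.round(1),o['grip_width'],np.round(o['contact_force'],1),np.round(o['joint_positions'],2))
yaw=.1134;ux=np.array([np.cos(yaw),np.sin(yaw)]);uy=np.array([-ux[1],ux[0]]);print((p[:2]-[566.9,89.6])@np.c_[ux,uy])
for n in ('scene','side'):
    im,m=snap(n)
    for c in blobs(im,(105,110,30),(125,255,255),20):
        r=rect_on(m,c,44)
        if np.hypot(*(np.array(r[0])-[566.9,89.6]))<60: print(n,cv2.boundingRect(c),np.round(np.array(r[0])-[566.9,89.6],1),np.round(r[1],1),round(r[2],1))
E
```

```text
15.6 [566.9 219.6 158.2] 0.7705374132333359 [-0.8  0.   0.6] [ 0.24  0.52  1.33 -0.    1.29  0.13]
[ 14.72841436 129.11764729]
scene (385, 198, 21, 18) [43.9  5. ] [24.2 71.6] 12.1
scene (354, 193, 16, 15) [-29.4 -29.4] [30.  56.6] 57.1
side (276, 177, 39, 26) [-2.7 -1.2] [103.3  71.9] 6.4
```

The pack is let go and centred (0.4 mm off, 6.5°). Now I'll push the cover over along its arc.

Request:
carry_out:
  plan:
    - {"tx": 1.9, "ty": -16.6, "tz": 0, "rx": 0, "ry": 0, "rz": 0}
    - {"tx": 1.9, "ty": -16.6, "tz": 0, "rx": 0, "ry": 0, "rz": 0}
    - {"tx": 1.7, "ty": -14.9, "tz": -3, "rx": 0, "ry": 0, "rz": 0}
    - {"tx": 1.7, "ty": -14.9, "tz": -3, "rx": 0, "ry": 0, "rz": 0}
    - {"tx": 1.5, "ty": -12.9, "tz": -7, "rx": 0, "ry": 0, "rz": 0}
    - {"tx": 1.5, "ty": -12.9, "tz": -7, "rx": 0, "ry": 0, "rz": 0}
    - {"tx": 0, "ty": 0, "tz": 0, "rx": 0, "ry": 0, "rz": 0}

```text
time: 16.4
tool_pos: [576.7, 129.0, 137.0]
tcp_rot: [-3.139, 0.001, 1.682]
contact_force: [0.1, -0.3, -0.6]
grip_width: 0.3
finger_force: 0.0
```

Request:
carry_out:
  plan:
    - {"tx": 1.2, "ty": -10.1, "tz": -9.7, "rx": 0, "ry": 0, "rz": 0}
    - {"tx": 1.2, "ty": -10.1, "tz": -9.7, "rx": 0, "ry": 0, "rz": 0}
    - {"tx": 0.8, "ty": -7, "tz": -11.5, "rx": 0, "ry": 0, "rz": 0}
    - {"tx": 0.8, "ty": -7, "tz": -11.5, "rx": 0, "ry": 0, "rz": 0}

```text
time: 16.8
tool_pos: [581.3, 96.4, 95.1]
tcp_rot: [-3.141, 0.0, 1.684]
contact_force: [-0.3, 0.0, 2.3]
grip_width: 0.3
finger_force: 1.0
```

Request:
carry_out:
  plan:
    - {"tx": 0.4, "ty": -3.5, "tz": -12.3, "rx": 0, "ry": 0, "rz": 0}
    - {"tx": 0.4, "ty": -3.5, "tz": -12.3, "rx": 0, "ry": 0, "rz": 0}
    - {"tx": 0.1, "ty": -0.6, "tz": -6, "rx": 0, "ry": 0, "rz": 0}

```text
time: 17.1
tool_pos: [581.4, 89.2, 63.8]
tcp_rot: [-3.139, -0.0, 1.684]
contact_force: [0.4, -0.6, 1.3]
grip_width: 0.5
finger_force: 0.7
```

Request:
carry_out:
  plan:
    - {"tx": 0, "ty": 0, "tz": -5, "rx": 0, "ry": 0, "rz": 0}
    - {"tx": 0, "ty": 0, "tz": -5, "rx": 0, "ry": 0, "rz": 0}
    - {"tx": 0, "ty": 0, "tz": -3, "rx": 0, "ry": 0, "rz": 0}
    - {"tx": 0, "ty": 0, "tz": 0, "rx": 0, "ry": 0, "rz": 0}

```text
time: 17.5
tool_pos: [582.0, 89.9, 52.4]
tcp_rot: [-3.141, -0.0, 1.684]
contact_force: [-0.3, -0.2, 0.3]
grip_width: 0.4
finger_force: 0.0
```

Request:
carry_out:
  plan:
    - {"tx": 0, "ty": 0, "tz": -2, "rx": 0, "ry": 0, "rz": 0}
    - {"tx": 0, "ty": 0, "tz": -2, "rx": 0, "ry": 0, "rz": 0}

```text
time: 17.7
tool_pos: [582.4, 89.6, 49.0]
tcp_rot: [3.141, 0.0, 1.684]
contact_force: [0.3, -0.5, 0.7]
grip_width: -0.1
finger_force: 0.6
```

Request:
carry_out:
  plan:
    - {"tx": 0, "ty": 0, "tz": -1, "rx": 0, "ry": 0, "rz": 0}
    - {"tx": 0, "ty": 0, "tz": -1, "rx": 0, "ry": 0, "rz": 0}
    - {"tx": 0, "ty": 0, "tz": 0, "rx": 0, "ry": 0, "rz": 0}

```text
time: 18.0
tool_pos: [582.5, 89.6, 47.8]
tcp_rot: [3.141, 0.0, 1.684]
contact_force: [-2.4, -1.7, 7.8]
grip_width: 0.2
finger_force: 4.0
```

Request:
carry_out:
  plan:
    - {"tx": 0, "ty": 0, "tz": -1, "rx": 0, "ry": 0, "rz": 0}
    - {"tx": 0, "ty": 0, "tz": 0, "rx": 0, "ry": 0, "rz": 0}

```text
time: 18.2
tool_pos: [582.5, 89.6, 47.8]
tcp_rot: [3.14, 0.0, 1.684]
contact_force: [-5.7, -1.5, 14.9]
grip_width: 0.5
finger_force: 7.1
```

The cover is shut against a hard stop at the predicted height. I'll go up and over to the outer side of the clamp handle.

Request:
carry_out:
  plan:
    - {"tx": 0, "ty": 0, "tz": 15, "rx": 0, "ry": 0, "rz": 0}
    - {"tx": 0, "ty": 0, "tz": 35, "rx": 0, "ry": 0, "rz": 0}
    - {"tx": 0, "ty": 0, "tz": 35, "rx": 0, "ry": 0, "rz": 0}
    - {"tx": 0, "ty": 0, "tz": 35, "rx": 0, "ry": 0, "rz": 0}
    - {"tx": 0, "ty": 0, "tz": 35, "rx": 0, "ry": 0, "rz": 0}
    - {"tx": 11.9, "ty": -39.7, "tz": 0, "rx": 0, "ry": 0, "rz": 0}
    - {"tx": 11.9, "ty": -39.7, "tz": 0, "rx": 0, "ry": 0, "rz": 0}
    - {"tx": 11.9, "ty": -39.7, "tz": 0, "rx": 0, "ry": 0, "rz": 0}
    - {"tx": 12, "ty": -39.8, "tz": 0, "rx": 0, "ry": 0, "rz": 0}
    - {"tx": 0, "ty": 0, "tz": 0, "rx": 0, "ry": 0, "rz": 0}
    - {"tx": 0, "ty": 0, "tz": 0, "rx": 0, "ry": 0, "rz": 0}

```text
time: 19.3
tool_pos: [629.7, -69.9, 200.1]
tcp_rot: [-3.141, -0.001, 1.682]
contact_force: [-0.2, -0.1, -0.4]
grip_width: 0.4
finger_force: 0.0
```

```bash
cat > orange.py <<'E'
from h import *
o=bot.get_obs();p=np.array(o['tool_pos']);yaw=.1134;c_,s_=np.cos(yaw),np.sin(yaw)
print(o['time'],p.round(1),'press',((p[:2]-[566.9,89.6])@np.array([[c_,-s_],[s_,c_]])).round(1),np.round(o['contact_force'],1))
def W(x,y,z): return [566.9+x*c_-y*s_,89.6+x*s_+y*c_,40+z]
for n in ('scene','side','wrist'):
    im,m=snap(n)
    for c in blobs(im,(3,150,80),(14,255,255),8)[:4]:
        print(n,cv2.boundingRect(c),c.reshape(-1,2).mean(0).round(1),cv2.contourArea(c))
    print(' handle end/mid expected open',proj(m,[W(45,-131,125.5),W(45,-115,103)]).round(0).tolist(),'thrown',proj(m,[W(45,-39,125.5),W(45,-55,103)]).round(0).tolist(),'cover edge',proj(m,[W(0,-62,44)]).round(0).tolist())
E
python3 orange.py
```

```text
19.3 [629.7 -69.9 200.1] press [  44.4 -165.6] [-0.2 -0.1 -0.4]
scene (364, 187, 14, 15) [370.3 194.2] 96.5
 handle end/mid expected open [[367.0, 189.0], [370.0, 195.0]] thrown [[390.0, 169.0], [386.0, 182.0]] cover edge [[365.0, 199.0]]
side (328, 169, 13, 11) [333.6 173.6] 45.5
 handle end/mid expected open [[338.0, 171.0], [334.0, 175.0]] thrown [[315.0, 156.0], [319.0, 165.0]] cover edge [[309.0, 189.0]]
wrist (303, 114, 25, 65) [315.2 146.4] 1376.0
 handle end/mid expected open [[315.0, 165.0], [315.0, 139.0]] thrown [[316.0, 15.0], [316.0, 49.0]] cover edge [[262.0, 71.0]]
```

The handle is where expected (wrist pixel (315,146)). I'll go down beside its end and push it over.

Request:
carry_out:
  plan:
    - {"tx": 0, "ty": 0, "tz": -25, "rx": 0, "ry": 0, "rz": 0}
    - {"tx": 0, "ty": 0, "tz": -25, "rx": 0, "ry": 0, "rz": 0}
    - {"tx": 0, "ty": 0, "tz": -23, "rx": 0, "ry": 0, "rz": 0}
    - {"tx": 0, "ty": 0, "tz": 0, "rx": 0, "ry": 0, "rz": 0}
    - {"tx": 0, "ty": 0, "tz": 0, "rx": 0, "ry": 0, "rz": 0}

```text
time: 19.95
tool_pos: [630.1, -68.3, 128.4]
tcp_rot: [3.141, -0.0, 1.685]
contact_force: [-0.1, 0.1, 0.5]
grip_width: 0.2
finger_force: 0.0
```

Request:
carry_out:
  plan:
    - {"tx": -1.7, "ty": 14.9, "tz": 0, "rx": 0, "ry": 0, "rz": 0}
    - {"tx": -1.1, "ty": 9.9, "tz": 0, "rx": 0, "ry": 0, "rz": 0}
    - {"tx": -1.1, "ty": 9.9, "tz": 0, "rx": 0, "ry": 0, "rz": 0}
    - {"tx": -1.1, "ty": 9.9, "tz": 0, "rx": 0, "ry": 0, "rz": 0}

```text
time: 20.35
tool_pos: [625.2, -23.5, 128.7]
tcp_rot: [3.14, 0.0, 1.684]
contact_force: [-0.3, -2.1, 0.2]
grip_width: 0.7
finger_force: 0.7
```

Request:
carry_out:
  plan:
    - {"tx": -1.1, "ty": 9.9, "tz": 0, "rx": 0, "ry": 0, "rz": 0}
    - {"tx": -1.1, "ty": 9.9, "tz": 0, "rx": 0, "ry": 0, "rz": 0}
    - {"tx": -1.1, "ty": 9.9, "tz": 0, "rx": 0, "ry": 0, "rz": 0}
    - {"tx": 0, "ty": 0, "tz": 0, "rx": 0, "ry": 0, "rz": 0}
    - {"tx": 0, "ty": 0, "tz": 0, "rx": 0, "ry": 0, "rz": 0}

```text
time: 20.85
tool_pos: [621.6, 5.3, 127.6]
tcp_rot: [-3.142, 0.0, 1.684]
contact_force: [-0.2, -0.7, 0.3]
grip_width: 0.5
finger_force: 0.0
```

```bash
python3 orange.py
```

```text
20.85 [621.6   5.3 127.6] press [ 44.8 -89.9] [-0.2 -0.7  0.3]
scene (381, 167, 14, 26) [388.1 179.8] 115.0
 handle end/mid expected open [[367.0, 189.0], [370.0, 195.0]] thrown [[390.0, 169.0], [386.0, 182.0]] cover edge [[365.0, 199.0]]
side (314, 157, 10, 16) [318.3 164.5] 67.0
 handle end/mid expected open [[338.0, 171.0], [334.0, 175.0]] thrown [[315.0, 156.0], [319.0, 165.0]] cover edge [[309.0, 189.0]]
wrist (296, 129, 38, 75) [314.4 165.4] 2267.5
 handle end/mid expected open [[315.0, 329.0], [315.0, 280.0]] thrown [[314.0, 146.0], [315.0, 174.0]] cover edge [[249.0, 170.0]]
```

The clamp has gone over, with the handle at its thrown position in both views. Next I'll rise, turn 90° so the gripper body clears the cover's knob, and move over the rocker's near half.

Request:
carry_out:
  plan:
    - {"tx": 0, "ty": 0, "tz": 37, "rx": 0, "ry": 0, "rz": 0}
    - {"tx": 0, "ty": 0, "tz": 37, "rx": 0, "ry": 0, "rz": 0}
    - {"tx": -19.6, "ty": 6.8, "tz": 0, "rx": 0, "ry": 0, "rz": -0.145}
    - {"tx": -19.6, "ty": 6.8, "tz": 0, "rx": 0, "ry": 0, "rz": -0.145}
    - {"tx": -19.6, "ty": 6.8, "tz": 0, "rx": 0, "ry": 0, "rz": -0.145}
    - {"tx": -19.6, "ty": 6.8, "tz": 0, "rx": 0, "ry": 0, "rz": -0.145}
    - {"tx": -19.6, "ty": 6.8, "tz": 0, "rx": 0, "ry": 0, "rz": -0.145}
    - {"tx": -19.6, "ty": 6.8, "tz": 0, "rx": 0, "ry": 0, "rz": -0.145}
    - {"tx": -19.6, "ty": 6.8, "tz": 0, "rx": 0, "ry": 0, "rz": -0.145}
    - {"tx": -19.6, "ty": 6.8, "tz": 0, "rx": 0, "ry": 0, "rz": -0.145}
    - {"tx": -19.6, "ty": 6.8, "tz": 0, "rx": 0, "ry": 0, "rz": -0.145}
    - {"tx": -19.4, "ty": 7, "tz": 0, "rx": 0, "ry": 0, "rz": -0.145}

```text
time: 22.2
tool_pos: [425.1, 73.1, 201.8]
tcp_rot: [3.141, -0.0, 0.227]
contact_force: [0.4, -0.3, 0.6]
grip_width: 0.3
finger_force: 0.0
```

Request:
carry_out:
  plan:
    - {"tx": 0, "ty": 0, "tz": -30, "rx": 0, "ry": 0, "rz": -0.121}
    - {"tx": 0, "ty": 0, "tz": -35, "rx": 0, "ry": 0, "rz": 0}
    - {"tx": 0, "ty": 0, "tz": -30, "rx": 0, "ry": 0, "rz": 0}
    - {"tx": 0, "ty": 0, "tz": -20, "rx": 0, "ry": 0, "rz": 0}
    - {"tx": 0, "ty": 0, "tz": 0, "rx": 0, "ry": 0, "rz": 0}
    - {"tx": 0, "ty": 0, "tz": 0, "rx": 0, "ry": 0, "rz": 0}
    - {"tx": 0, "ty": 0, "tz": 0, "rx": 0, "ry": 0, "rz": 0}

```text
time: 22.9
tool_pos: [426.9, 73.1, 88.0]
tcp_rot: [3.141, -0.002, 0.112]
contact_force: [0.5, 0.8, 0.5]
grip_width: 0.4
finger_force: 0.0
```

```bash
python3 orange.py | head -1; python3 - <<'E'
from h import *
print(np.round(bot.get_obs()['tcp_rot'],3),np.round(bot.get_obs()['joint_positions'],2))
yaw=.1134;c_,s_=np.cos(yaw),np.sin(yaw)
W=lambda x,y,z:[566.9+x*c_-y*s_,89.6+x*s_+y*c_,40+z]
for n in ('wrist','side','scene'):
    im,m=snap(n)
    for c in blobs(im,(50,120,30),(80,255,255),20)[:3]: print(n,cv2.boundingRect(c),cv2.contourArea(c))
    print(proj(m,[W(-141,0,41),W(-109,0,34)]).round(0).tolist())
E
```

```text
22.9 [426.9  73.1  88. ] press [-140.9   -0.6] [0.5 0.8 0.5]
[ 3.141e+00 -2.000e-03  1.130e-01] [-0.01  0.3   1.91 -0.    0.93  1.45]
wrist (291, 158, 48, 81) 3463.0
[[314.0, 228.0], [314.0, 173.0]]
side (154, 92, 51, 23) 551.0
side (251, 195, 19, 11) 110.0
[[256.0, 200.0], [266.0, 197.0]]
scene (453, 80, 36, 16) 223.5
scene (326, 166, 21, 16) 159.0
[[329.0, 167.0], [340.0, 174.0]]
```

Lined up on the near half. Pressing down.

Request:
carry_out:
  plan:
    - {"tx": 0, "ty": 0, "tz": -20, "rx": 0, "ry": 0, "rz": 0}
    - {"tx": 0, "ty": 0, "tz": -14, "rx": 0, "ry": 0, "rz": 0}
    - {"tx": 0, "ty": 0, "tz": -4, "rx": 0, "ry": 0, "rz": 0}
    - {"tx": 0, "ty": 0, "tz": -3, "rx": 0, "ry": 0, "rz": 0}
    - {"tx": 0, "ty": 0, "tz": 0, "rx": 0, "ry": 0, "rz": 0}

```text
time: 23.7
tool_pos: [425.8, 73.2, 45.9]
tcp_rot: [3.142, 0.0, 0.113]
contact_force: [-1.2, -0.6, 1.9]
grip_width: 0.6
finger_force: 0.9
```

Request:
carry_out:
  plan:
    - {"tx": 0, "ty": 0, "tz": -2, "rx": 0, "ry": 0, "rz": 0}
    - {"tx": 0, "ty": 0, "tz": -2, "rx": 0, "ry": 0, "rz": 0}
    - {"tx": 0, "ty": 0, "tz": -2, "rx": 0, "ry": 0, "rz": 0}
    - {"tx": 0, "ty": 0, "tz": 0, "rx": 0, "ry": 0, "rz": 0}

```text
time: 24.1
tool_pos: [425.9, 73.2, 39.6]
tcp_rot: [3.142, -0.0, 0.113]
contact_force: [0.5, 0.2, -0.3]
grip_width: 0.6
finger_force: 0.0
```

It snapped (force gone). One more millimetre to confirm the stop, then retreat and verify.

Request:
carry_out:
  plan:
    - {"tx": 0, "ty": 0, "tz": -1, "rx": 0, "ry": 0, "rz": 0}
    - {"tx": 0, "ty": 0, "tz": -0.8, "rx": 0, "ry": 0, "rz": 0}
    - {"tx": 0, "ty": 0, "tz": 0, "rx": 0, "ry": 0, "rz": 0}

```text
time: 24.4
tool_pos: [425.9, 73.2, 37.9]
tcp_rot: [3.142, -0.0, 0.113]
contact_force: [0.3, 1.0, 0.4]
grip_width: 0.5
finger_force: 0.0
```

Request:
carry_out:
  plan:
    - {"tx": 0, "ty": 0, "tz": 15, "rx": 0, "ry": 0, "rz": 0}
    - {"tx": 0, "ty": 0, "tz": 30, "rx": 0, "ry": 0, "rz": 0}
    - {"tx": 0, "ty": 0, "tz": 35, "rx": 0, "ry": 0, "rz": 0}
    - {"tx": 0, "ty": 0, "tz": 35, "rx": 0, "ry": 0, "rz": 0}
    - {"tx": 0, "ty": 0, "tz": 35, "rx": 0, "ry": 0, "rz": 0}
    - {"tx": 0, "ty": 0, "tz": 0, "rx": 0, "ry": 0, "rz": 0}
    - {"tx": 0, "ty": 0, "tz": 0, "rx": 0, "ry": 0, "rz": 0}
    - {"tx": 0, "ty": 0, "tz": 0, "rx": 0, "ry": 0, "rz": 0}

```text
time: 25.2
tool_pos: [424.9, 73.2, 186.7]
tcp_rot: [-3.141, 0.002, 0.113]
contact_force: [0.1, -0.4, 0.3]
grip_width: 0.7
finger_force: 0.0
```

```bash
python3 orange.py | grep -v expected; python3 - <<'E'
from h import *
yaw=.1134;c_,s_=np.cos(yaw),np.sin(yaw)
W=lambda x,y,z:[566.9+x*c_-y*s_,89.6+x*s_+y*c_,40+z]
for n in ('side','scene'):
    im,m=snap(n)
    for c in blobs(im,(50,120,30),(80,255,255),20)[:3]: print(n,cv2.boundingRect(c),cv2.contourArea(c))
    P=lambda a,f:[W(-125+24*np.cos(a)*(-1),y,34+24*np.sin(a)) for y in (-14,14)]+[W(-125+24*np.cos(f),y,34+24*np.sin(f)) for y in (-14,14)]
    for k,a,f in (('off',.44,0),('on',0,.44)): q=proj(m,P(a,f)); print(k,q.min(0).round(1),q.max(0).round(1))
    # red knob expected when shut
    for c in blobs(im,(172,120,50),(180,255,255),15)+blobs(im,(0,150,50),(3,255,255),15): print('red',cv2.boundingRect(c))
    print('knob shut expected',proj(m,[W(-42,-27,68)]).round(0).tolist())
E
```

```text
25.2 [424.9  73.2 186.7] press [-142.9   -0.2] [ 0.1 -0.4  0.3]
scene (381, 167, 14, 26) [387.4 179.3] 161.5
side (312, 154, 12, 19) [317.6 163. ] 83.0
side (155, 92, 50, 23) 551.5
side (251, 193, 19, 15) 125.5
off [251.7 193.6] [271. 203.]
on [251.4 191.3] [270.  206.1]
red (344, 283, 49, 34)
red (59, 86, 28, 18)
red (284, 180, 11, 9)
knob shut expected [[290.0, 183.0]]
scene (449, 80, 40, 16) 235.5
scene (325, 169, 22, 10) 112.5
off [323.9 163.1] [346.1 177.8]
on [323.1 166.4] [345.5 173.9]
red (133, 11, 13, 12)
red (205, 275, 50, 43)
red (368, 17, 34, 12)
red (352, 174, 14, 9)
knob shut expected [[358.0, 176.0]]
```

All four states check out in the side and scene views: the rocker's outline is at "on", the knob is at its shut position, and the handle is thrown. Handing in.

```bash
python3 -c "
from plant import bot
print(bot.close_job())"
```

```text
the job is handed in; nothing more can be done
None
```

I handed the job in at about 25 s: the blue pack lies in the nest, the cover is shut, the clamp is thrown and the rocker is on, each confirmed by camera or contact force, but no verdict was returned.

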